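# Shift the platform shaker from second to third gear

### The job

The gear-driven shaker on the lab bench stands switched off in second gear, and the next run needs third. Push its gear lever with the fingertips or the outside of the fingers, without gripping it: out of the second slot, across the neutral channel of the H-gate, then forward into the third slot until it is fully home, without putting it into the first or fourth slot on the way. Then let it go, and leave the plates, the vial and everything else on the bench where they stand.

Things in the scene. Friction and masses are not known exactly. Their poses are not given: they have to be found in the camera images.
- shaker: White platform shaker, fixed, 380 mm deep (its x) and 360 mm wide (y). Origin: centre of its underside, on the bench. Its front edge faces the robot; +x is forward (away from the operator), +y its left, +z up. The front deck, 95 mm high, x -190 to -45 mm, carries the gear gate; behind it a platform 128 mm high carries plates and a fixed tube rack up to 200 mm high.
- gate (a point): Centre of the gate's H-shaped opening, on top of its steel plate (90 x 88 mm), 112 mm above the bench; axes as the shaker's. Two fore-and-aft slots, 57 mm long, 16 mm wide, 17 mm left and right of here, are joined midway by the neutral channel, 17 mm wide. First far left, second near left, third far right, fourth near right; punched dots beyond the slots count the gears.
- pivot (a point): The lever's pivot, inside the housing, 72 mm straight below gate and 40 mm above the bench; axes as the shaker's. The knob's centre lies at pivot + 170 mm * (sin(shift), -sin(select) cos(shift), cos(select) cos(shift)) along these axes: 210 mm above the bench when upright, about 198 mm in the ends of the slots.
- knob (a point): Centre of the black ball knob, 36 mm across, on top of the gear lever, a bright steel rod 12 mm thick that rises through the gate; 170 mm from the pivot. Its z runs up along the rod. The lever stays where it is left (dry friction: about 3 N at the knob to move it, 4 N at 50 mm/s) and stops hard at the walls of the gate.
- shift (a joint): Fore-and-aft tilt of the lever, rad. 0 = upright, in neutral; +0.30 = fully forward, home in first or third (knob 50 mm forward); -0.30 = fully back, home in second or fourth. It can cross sideways only within about 0.035 of 0; rounded corners (4 mm) of the gate help it in. Starts between -0.30 and -0.20, in second.
- select (a joint): Sideways tilt of the lever, rad, positive to the shaker's right (its -y). -0.24 = in line with the left slots (first, second), +0.24 = with the right slots (third, fourth); within a slot it has play from 0.21 to the stop at 0.25, either side. Starts at about -0.24.
- vial: Small white sample vial with a red cap, 28 mm across and 56 mm tall, standing loose on the shaker's deck, 140 to 170 mm to the right of the gate's centre. Origin: centre of its base. Leave alone.
- plate_a: 24-well plate with a clear lid, 86 x 128 x 20 mm, loose on the left front half of the shaker's platform. Origin: centre of its underside. Leave alone.
- plate_b: 24-well plate without a lid, 86 x 128 x 18 mm, loose on the right front half of the platform. Origin: centre of its underside. Leave alone.
- reservoir: White open reagent trough, 50 x 130 x 30 mm, loose on the bench between the robot and the shaker. Origin: centre of its underside. Leave alone.
- tipbox: Blue pipette-tip box with a clear lid, 85 x 122 x 80 mm, loose on the bench at the robot's right. Origin: centre of its underside. Leave alone.
- bottle: White bottle with a blue cap, 62 mm across and 150 mm tall, loose on the bench to the left of the shaker. Origin: centre of its base. Leave alone.
- timer: White bench timer, 65 x 65 x 18 mm, lying loose on the bench in front of the robot. Origin: centre of its underside. Leave alone.

How it is judged:
By the outcome, as a careful person would: the job done as asked, in the order asked, and still so for the second after the job is handed in, with the robot touching nothing.
It also fails if it takes over 58 s, if anything falls off the work surface, if the arm or the gripper's body presses on something with over 40 N, if the wrist force passes 120 N, or if a joint passes its speed limit or range.

### The arm

A 6-joint arm with a two-finger parallel gripper is mounted at the origin on the work surface. World frame = base frame: x ahead of the robot, y to its left, z up, the work surface at z = 0. Lengths are in mm, angles in rad, forces in N, time in s.
With the tool pointing down it reaches from about 275 to 1000 mm from the base axis. Payload 8.4 kg.
Tool frame: the origin (TCP) lies midway between the tips of the shut fingers; the grasp point (between the pads) lies 19 mm behind it; z points along the fingers, y is the line along which they close (so a half turn about z gives the same grasp; the last joint's range is limited). The gripper opens to 85 mm and grips with 20 to 120 N. Pads are 22 mm wide; open, the fingers measure 114 mm over their backs; the gripper's body (76 mm by 85 mm) begins 54 mm behind the grasp point. The pads swing forward as they close: fully open they stand 13 mm farther back than shut.
Start: joints at [-1.181, 0.353, 1.633, -0, 1.155, -0.002], TCP at [238.657, -577.642, 204.981] pointing down, gripper open.
Joint ranges: [-2.63, 2.63], [-0.92, 2.1], [0.06, 2.66], [-1.3, 4.44], [0, 2.69], [-3.02, 3.02]. Speed limits (rad/s): [2.22, 2.22, 2.79, 3.14, 3.14, 3.14].

### API

Orientations are given as [roll, pitch, yaw] about the fixed x, y, z axes, in that order (R = Rz(yaw) Ry(pitch) Rx(roll)).
In Python, from rig import telemetry, optics, r gives the robot as it stands.
- The arm moves only by the tool play_rows, never from a script. Its arguments are lists of equal length, an entry for each row: "dp": the shift along the tool's x, y, z in units of 40 mm (1.0 is 40 mm), a list of three; "rot": the turn, a rotation vector about the tool's x, y, z in units of 6 degrees (1.0 is 6 degrees), a list of three. In form: {"dp": [[tx, ty, tz], ...], "rot": [[ax, ay, az], ...]}. A call has 1 to 5 rows; each row is the pose to reach, as a shift and turn from the pose commanded when the call began, along the tool's axes at that moment; what a row does not reach only later rows make up. A row lasts 1/12 s, in which the tool goes at most 41.7 mm and 7.16 degrees, less where a joint would pass 70% of its speed; a pose out of reach is approached as far as the arm can. A call with a gripper value outside its range is refused whole. "fingers" is the opening, from 0 (shut) to 1 (fully open), set as the call begins (left out, the last holds). The fingers move at their own pace and stop on an object; "grip_force" is the grip in N (left out, the last holds). Time passes only in rows, so rows that repeat a pose let the fingers close. It gives the time, the measured TCP pose, the force, the opening and the grip force at its end, in the units of the state.
- telemetry.sense(): the state, without advancing time (a new reading comes with each control period).
- optics.grab_frame(name): name is "scene" or "top" or "wrist"; returns a dict with "color" (480x640x3 uint8, red, green, blue), "mtx" (3x3 intrinsics, pixels), "D" ([k1, k2, p1, p2, k3] as OpenCV has them; the pictures are not rectified), "R" (3x3) and "t" (3): a world point X has camera coordinates R X + t; the wrist camera has in their place "mount" (4x4, takes a point from camera to tool coordinates, whose origin is the TCP and whose axes are the flange's). Camera axes: x right, y down, z forward; pixel columns grow to the right and rows downward; lengths in mm; the calibration is good to about 2 mm. A picture is of the moment at which its call begins: read the wrist's pose just before it. There is no depth.
- r.sign_off(): hands the job in; it is judged then, once.
The state is a dict: "clock": time; "qpos": joint angles; "qvel": joint speeds; "joint_efforts": joint torques, N m; "eef_pos": TCP position; "tcp_rot": TCP orientation; "contact_force": force on the tool from outside, world axes, zero at the start; "wrist_torque": the same for the moment, N m; "opening": opening from 0.0 (shut) to 1.0 (fully open); "grasp_force": force on a finger pad.
Only numpy, scipy, OpenCV 4.12 (cv2) and the standard library are available. Lean on these libraries where they do the work, as an engineer would, in place of code of your own. Each camera call takes 0.05 s, during which the arm holds its last target. There are 200 camera calls.

## Working session

There is one attempt and no reset: what is moved stays moved. The work goes in short steps, Python scripts to look and compute and a tool call to move; the robot and the scene stay as the last step left them, time stands still between calls to the robot, and variables do not carry over. Pictures are saved under pics/ and viewed, at most 10 in all, crops included, and the job is handed in when it is done.

Besides the shell and the picture viewer there is one more tool, called after "Call:" by a JSON object that holds its "fn" and its "kwargs", one argument or row to a line. play_rows: Moves the arm, as the interface text tells. Its arguments: {"type":"object","properties":{"dp":{"type":"array"},"rot":{"type":"array"},"fingers":{"type":"number"},"grip_force":{"type":"number"}},"required":["dp","rot"]}

```bash
mkdir -p pics; ls; python3 - <<'E'
from rig import telemetry, optics, r
import cv2,json
s=telemetry.sense();print(s)
for n in("scene","top"):
    f=optics.grab_frame(n);cv2.imwrite(f"pics/{n}0.png",f["color"][:,:,::-1])
    print(n,f["mtx"],f["D"],f["R"],f["t"])
E
```

```text
pics
{'clock': 0.0, 'qpos': array([-1.18138908e+00,  3.53612451e-01,  1.63414626e+00,  9.26017179e-06,
        1.15520258e+00, -2.39688549e-03]), 'qvel': array([-0.00070867,  0.00060432,  0.00061704,  0.00072075, -0.00100204,
       -0.00135702]), 'joint_efforts': array([-3.76523210e-03, -6.05255699e+01, -3.42068195e+01, -2.46053469e-04,
        9.48456698e-03,  7.33028128e-05]), 'eef_pos': array([ 238.46830988, -577.15734484,  204.27881452]), 'tcp_rot': array([-3.14022404e+00, -1.17472249e-05,  3.91800381e-01]), 'contact_force': array([-0.41710871, -0.60767022,  0.27104793]), 'wrist_torque': array([ 0.02031511, -0.03478054, -0.00830958]), 'grasp_force': 0.0, 'opening': 1.0012627286109355}
scene [[582.4305971    0.         321.01570829]
 [  0.         582.4305971  242.42628248]
 [  0.           0.           1.        ]] [-0.13539493  0.          0.          0.          0.        ] [[-0.24990764  0.96817289 -0.01369046]
 [ 0.67376231  0.16372411 -0.72058224]
 [-0.69540673 -0.18930312 -0.69323431]] [  69.8591692  -300.02807994 1649.77215373]
top [[539.91330976   0.         329.30214022]
 [  0.         539.91330976 237.40103651]
 [  0.           0.           1.        ]] [-0.06672945  0.          0.          0.          0.        ] [[ 6.69317112e-03 -9.99977600e-01  3.57007948e-05]
 [-9.79685710e-01 -6.56450671e-03 -2.00431577e-01]
 [ 2.00427322e-01  1.30654728e-03 -9.79707702e-01]] [  87.18383937  573.6618196  1193.22892485]
```

View pics/top0.png

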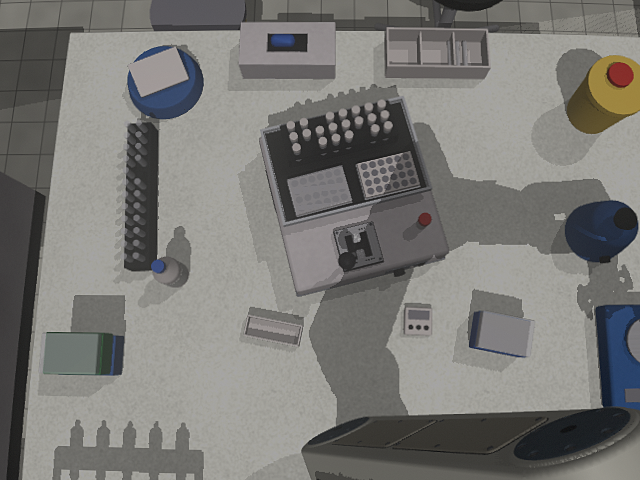

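View pics/scene0.png

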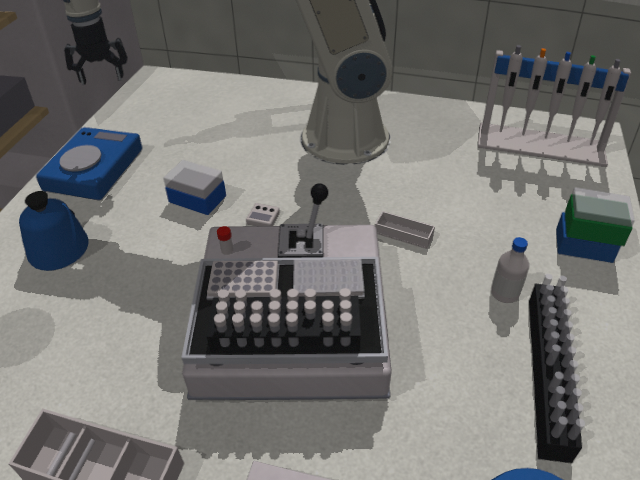

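The top view shows the shaker turned some 15°, the gate plate near (358,243), the knob at (347,261), and the vial at (425,219). The scene view has the knob at (319,192).

```bash
cat > h.py <<'E'
import numpy as np,cv2
def ray(f,p):
    u=cv2.undistortPoints(np.array([[p]],float),f["mtx"],np.array(f["D"]))[0,0]
    R=f["R"];c=-R.T@f["t"];d=R.T@np.array([u[0],u[1],1]);return c,d/np.linalg.norm(d)
def onz(f,p,z):
    c,d=ray(f,p);return c+d*(z-c[2])/d[2]
def tri(fs,ps):
    A=np.zeros((3,3));b=np.zeros(3);rs=[ray(f,p) for f,p in zip(fs,ps)]
    for c,d in rs:
        P=np.eye(3)-np.outer(d,d);A+=P;b+=P@c
    X=np.linalg.solve(A,b);return X,[np.linalg.norm(np.cross(X-c,d)) for c,d in rs]
E
python3 - <<'E'
from rig import optics
import cv2,numpy as np
from h import *
T=optics.grab_frame("top");S=optics.grab_frame("scene")
def knob(f,x0,x1,y0,y1,th):
    g=f["color"].max(2)[y0:y1,x0:x1]; m=(g<th).astype(np.uint8)
    m=cv2.morphologyEx(m,cv2.MORPH_OPEN,cv2.getStructuringElement(cv2.MORPH_ELLIPSE,(9,9)))
    n,l,s,c=cv2.connectedComponentsWithStats(m); return [(s[i],c[i]+[x0,y0]) for i in range(1,n)]
for f,b in((T,(325,385,220,280)),(S,(300,340,175,215))):
    for th in(50,70): print(th,knob(f,*b,th))
a=cv2.resize(T["color"][205:305,280:440],None,fx=5,fy=5,interpolation=cv2.INTER_CUBIC)
b=cv2.resize(S["color"][175:265,220:380],None,fx=5,fy=5,interpolation=cv2.INTER_CUBIC)
cv2.imwrite("pics/tc.png",a[:,:,::-1]);cv2.imwrite("pics/sc.png",b[:,:,::-1])
E
```

```text
50 [(array([34, 19, 10, 11, 80], dtype=int32), array([363.7125, 244.    ])), (array([23, 22,  9, 10, 66], dtype=int32), array([352. , 246.5]))]
70 [(array([34, 18, 11, 12, 98], dtype=int32), array([364.        , 243.85714286])), (array([ 14,  22,  19,  30, 359], dtype=int32), array([348.42618384, 257.25905292]))]
50 [(array([ 11,   9,  17,  21, 258], dtype=int32), array([318.79844961, 193.1744186 ]))]
70 [(array([ 11,   8,  17,  22, 274], dtype=int32), array([318.75182482, 192.95985401]))]
```

View pics/tc.png

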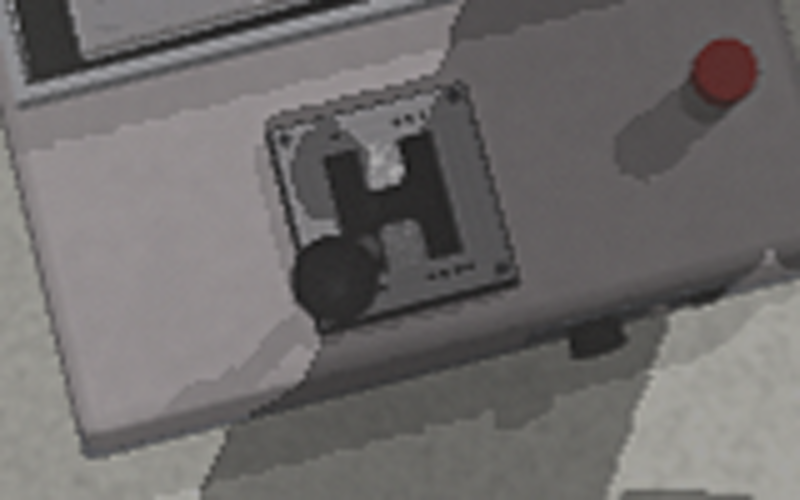

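View pics/sc.png

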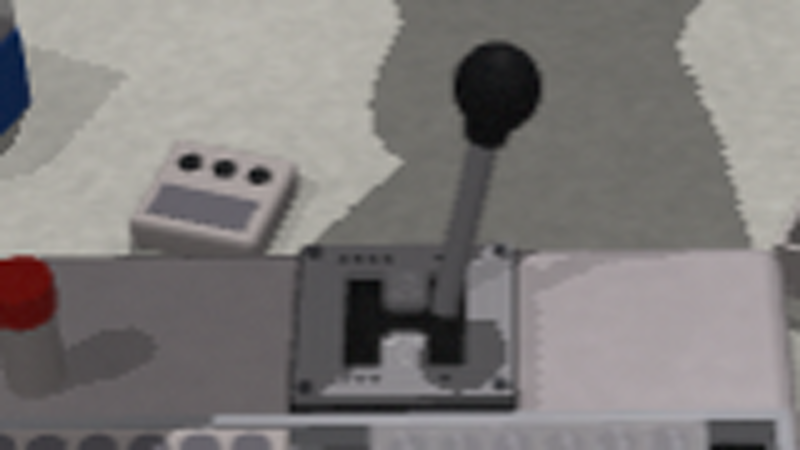

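The top crop shows the knob at (336,280), plate screws at (284,139), (454,96) and (503,268), and the lever in the near-left slot. The scene crop shows the knob at (498,82) and the screws at (313,253), (500,250), (306,386) and (500,384).

```bash
python3 - <<'E'
from rig import optics
from h import *
np.set_printoptions(precision=1,suppress=True)
T=optics.grab_frame("top");S=optics.grab_frame("scene")
t=lambda x,y:((x+.5)/5-.5+280,(y+.5)/5-.5+205)
s=lambda x,y:((x+.5)/5-.5+220,(y+.5)/5-.5+175)
print("knob",tri([T,S],[t(336,280),s(498,82)]))
FL,FR,NR=[onz(T,t(*p),112) for p in((284,139),(454,96),(503,268))]
fr,fl,nr,nl=[onz(S,s(*p),112) for p in((306,386),(500,384),(313,253),(500,250))]
print("top",FL,FR,NR,"ctr",(FL+NR)/2, np.degrees(np.arctan2(*(FR-NR)[1::-1])),np.degrees(np.arctan2(*(FL-FR)[1::-1]))-90,np.linalg.norm(FL-FR),np.linalg.norm(FR-NR))
print("scene",fl,fr,nr,nl,"ctr",(fl+fr+nr+nl)/4,np.degrees(np.arctan2(*(fr-nr)[1::-1])),np.degrees(np.arctan2(*(fl-nl)[1::-1])))
# deck front/left/right edges, top
a,b=onz(T,(297,290),95),onz(T,(447,253),95);print("front",a,b,np.degrees(np.arctan2(*(a-b)[1::-1]))-90,np.linalg.norm(a-b))
v=t(725,70);print("vial",onz(T,v,151))
E
```

```text
knob (array([495.9,  55. , 201.5]), [np.float64(0.013594356047536336), np.float64(0.013594356047509675)])
top [573.5  75.3 112. ] [593.6  -0.4 112. ] [516.1 -21.3 112. ] ctr [544.8  27.  112. ] 15.10454844798548 14.879404367003403 78.30685170271106 80.26957791386515
scene [573.5  74.5 112. ] [592.9  -0.3 112. ] [516.7 -21.  112. ] [496.6  54.5 112. ] ctr [544.9  26.9 112. ] 15.203949395593467 14.574013396841716
front [446.6 161.4  95. ] [ 531.6 -173.1   95. ] 14.251216430856516 345.1733730400052
vial [ 596.9 -114.9  151. ]
```

Call:
{"fn": "play_rows", "kwargs": {
  "dp": [
    [0.65,-0.76,0],
    [1.3,-1.52,0],
    [1.95,-2.28,0],
    [2.6,-3.04,0],
    [3.25,-3.8,0]
  ],
  "rot": [
    [0,0,0.6],
    [0,0,1.25],
    [0,0,1.25],
    [0,0,1.25],
    [0,0,1.25]
  ],
  "fingers": 0,
  "grip_force": 30
}}

```text
clock: 0.72
eef_pos: [300.9, -385.8, 204.9]
tcp_rot: [3.142, -0.0, 0.26]
contact_force: [2.1, 0.4, 0.5]
opening: 0.3
grasp_force: 0.0
```

```bash
cat >> h.py <<'E'
G=np.array([544.9,27.0,112.]);YAW=np.radians(14.9)
M=np.array([[np.cos(YAW),np.sin(YAW),0],[-np.sin(YAW),np.cos(YAW),0],[0,0,1]])
def sh(X): # world -> gate axes, z stays above bench
    return M@(np.array(X)-[G[0],G[1],0])
def wd(x,y,z): return M.T@np.array([x,y,z])+[G[0],G[1],0]
def st(target=None):
    from rig import telemetry
    from scipy.spatial.transform import Rotation as Ro
    np.set_printoptions(precision=2,suppress=True)
    s=telemetry.sense();print(s["clock"],"gate",sh(s["eef_pos"]),"w",s["eef_pos"],"rpy",s["tcp_rot"],"F",s["contact_force"],"op",s["opening"])
    if target is not None:
        R=Ro.from_euler("xyz",s["tcp_rot"]).as_matrix()
        Rt=Ro.from_euler("xyz",[np.pi,0,YAW])
        print("dp",R.T@(wd(*target)-s["eef_pos"])/40,"rot",np.degrees((Ro.from_matrix(R).inv()*Rt).as_rotvec())/6)
E
python3 -c "from h import *;st((-95,40,185))"
```

```text
0.7167 gate [-341.98 -336.16  204.91] w [ 300.85 -385.79  204.91] rpy [ 3.14 -0.    0.26] F [2.12 0.37 0.46] op 0.29979034009296845
dp [ 6.18 -9.4   0.5 ] rot [ 0. -0.  0.]
```

Call:
{"fn": "play_rows", "kwargs": {
  "dp": [
    [0.55,-0.83,0],
    [1.1,-1.66,0],
    [1.65,-2.5,0],
    [2.2,-3.3,0.1],
    [2.75,-4.15,0.2]
  ],
  "rot": [
    [0,0,0],
    [0,0,0],
    [0,0,0],
    [0,0,0],
    [0,0,0]
  ]
}}

```text
clock: 1.13
eef_pos: [364.7, -197.3, 197.3]
tcp_rot: [3.141, -0.001, 0.26]
contact_force: [1.2, -1.0, -0.0]
opening: -0.001
grasp_force: 0.0
```

Call:
{"fn": "play_rows", "kwargs": {
  "dp": [
    [0.55,-0.83,0],
    [1.1,-1.66,0],
    [1.65,-2.5,0],
    [2.2,-3.3,0.1],
    [2.75,-4.15,0.2]
  ],
  "rot": [
    [0,0,0],
    [0,0,0],
    [0,0,0],
    [0,0,0],
    [0,0,0]
  ]
}}

```text
clock: 1.55
eef_pos: [428.3, -8.1, 189.4]
tcp_rot: [3.141, -0.001, 0.261]
contact_force: [1.7, -0.4, 0.0]
opening: -0.002
grasp_force: 0.0
```

```bash
python3 -c "from h import *;st((-95,40,180))"
```

```text
1.55 gate [-121.74   -3.95  189.4 ] w [428.27  -8.12 189.4 ] rpy [ 3.14 -0.    0.26] F [ 1.69 -0.35  0.04] op -0.0016619662319668008
dp [ 0.67 -1.1   0.24] rot [ 0.01 -0.01  0.01]
```

Call:
{"fn": "play_rows", "kwargs": {
  "dp": [
    [0.3,-0.55,0.12],
    [0.67,-1.1,0.24],
    [0.67,-1.1,0.24],
    [0.67,-1.1,0.24]
  ],
  "rot": [
    [0,0,0],
    [0,0,0],
    [0,0,0],
    [0,0,0]
  ]
}}

```text
clock: 1.88
eef_pos: [442.2, 40.4, 179.1]
tcp_rot: [-3.142, 0.001, 0.264]
contact_force: [0.1, -0.3, 0.4]
opening: -0.001
grasp_force: 0.0
```

```bash
python3 - <<'E'
from h import *
from rig import optics
st((-69,40,180))
S=optics.grab_frame("scene");T=optics.grab_frame("top")
a=cv2.resize(S["color"][130:250,220:420],None,fx=4,fy=4,interpolation=cv2.INTER_CUBIC)
cv2.imwrite("pics/s1.png",a[:,:,::-1])
E
```

```text
1.8833 gate [-95.82  39.38 179.13] w [442.17  40.42 179.13] rpy [-3.14  0.    0.26] F [ 0.1  -0.3   0.42] op -0.001394415630012973
dp [ 0.67 -0.01 -0.02] rot [-0.    0.01  0.04]
```

View pics/s1.png

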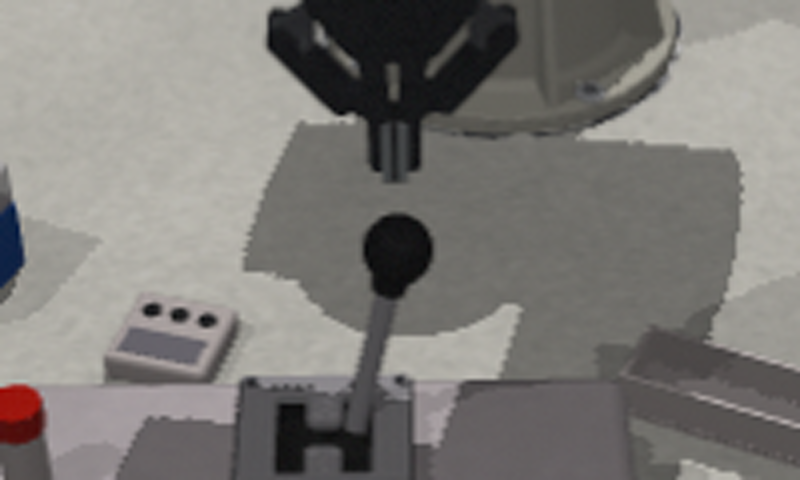

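The tool is shut behind the knob: knob at crop (397,248), fingertip at (395,178), and aligned. I'll push forward towards neutral.

Call:
{"fn": "play_rows", "kwargs": {
  "dp": [
    [0.3,0,-0.15],
    [0.5,0,-0.2],
    [0.65,0,-0.2],
    [0.75,0,-0.2],
    [0.8,0,-0.2]
  ],
  "rot": [
    [0,0,0],
    [0,0,0],
    [0,0,0],
    [0,0,0],
    [0,0,0]
  ]
}}

```text
clock: 2.4
eef_pos: [473.6, 47.3, 187.3]
tcp_rot: [3.142, -0.0, 0.26]
contact_force: [0.0, 0.1, 1.0]
opening: -0.001
grasp_force: 0.0
```

Call:
{"fn": "play_rows", "kwargs": {
  "dp": [
    [0.15,0,0],
    [0.3,0,0],
    [0.45,0,0],
    [0.6,0,0],
    [0.6,0,0]
  ],
  "rot": [
    [0,0,0],
    [0,0,0],
    [0,0,0],
    [0,0,0],
    [0,0,0]
  ]
}}

```text
clock: 2.82
eef_pos: [498.9, 55.2, 190.6]
tcp_rot: [-3.14, -0.005, 0.261]
contact_force: [-7.7, 4.8, 28.9]
opening: 0.003
grasp_force: 13.3
```

```bash
cat >> h.py <<'E'
def look(name,view=False):
    from rig import optics
    S=optics.grab_frame("scene");T=optics.grab_frame("top")
    if view:
        a=cv2.resize(S["color"][130:250,220:420],None,fx=3,fy=3,interpolation=cv2.INTER_CUBIC)
        b=cv2.resize(T["color"][190:290,270:450],None,fx=3.3,fy=3.3,interpolation=cv2.INTER_CUBIC)
        b=b[:, :600]; c=np.zeros((360+b.shape[0]+0,600,3),np.uint8);c[:360,:a.shape[1]]=a[:,:600];c[360:360+b.shape[0],:b.shape[1]]=b
        c=c[:600];cv2.imwrite(f"pics/{name}.png",c[:,:,::-1])
    return S,T
E
python3 - <<'E'
from h import *
st((-29,40,188)); look("l2",True)
E
```

```text
2.8167 gate [-37.23  39.07 190.62] w [498.87  55.18 190.62] rpy [-3.14 -0.    0.26] F [-7.72  4.77 28.86] op 0.002929522589173256
dp [ 0.21 -0.02  0.07] rot [-0.01 -0.04  0.  ]
```

View pics/l2.png

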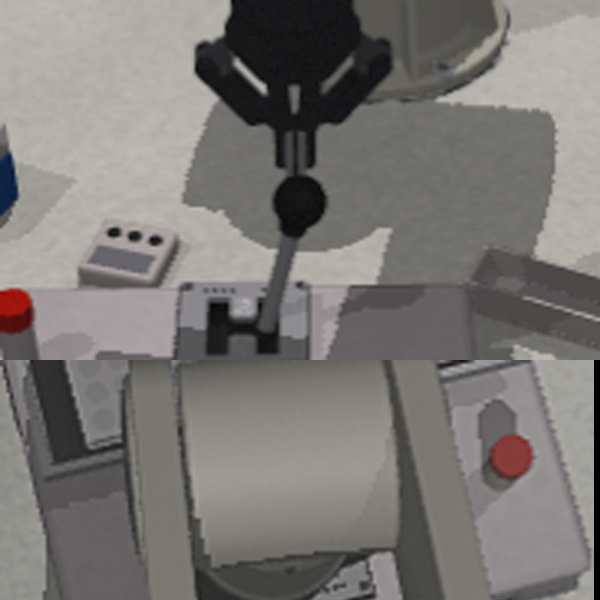

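```bash
cat >> h.py <<'E'
def knobpos(S=None,box=(290,360,165,250),th=60):
    """scene view: black round blob -> ray meets the 170 mm sphere about the pivot; prints gate-frame knob, shift, select"""
    from rig import optics
    S=S or optics.grab_frame("scene");x0,x1,y0,y1=box
    g=S["color"].max(2)[y0:y1,x0:x1]
    c=cv2.HoughCircles(cv2.GaussianBlur(cv2.resize(g,None,fx=4,fy=4,interpolation=cv2.INTER_CUBIC),(5,5),0),cv2.HOUGH_GRADIENT,1,30,param1=80,param2=14,minRadius=28,maxRadius=42)
    P=np.array([G[0],G[1],40.])
    for u,v,rr in c[0][:3]:
        p=((u+.5)/4-.5+x0,(v+.5)/4-.5+y0);o,d=ray(S,p);b=d@(o-P);D=b*b-((o-P)@(o-P)-170**2)
        if D<0: print(p,"miss");continue
        k=sh(o+d*(-b-np.sqrt(D)))
        print("px",np.round(p,1),"r",rr/4,"knob",k,"shift %.3f select %.3f"%(np.arcsin(k[0]/170),np.arctan2(-k[1],k[2]-40)))
E
python3 -c "
from h import *
st();knobpos()"
```

```text
2.9167 gate [-37.8   39.09 190.5 ] w [498.31  55.06 190.5 ] rpy [-3.14 -0.    0.26] F [-7.29  3.66 29.1 ] op 0.0006665834886495458
px [319.5 196.8] r 8.925 knob [-18.98  40.15 204.1 ] shift -0.112 select -0.240
```

The scene half shows the fingers behind the knob, which sits at about (299,203) in the crop. In the top half the wrist hides the gate. The 29 N upward force needs an explanation, so I'll take a closer look.

```bash
python3 - <<'E'
from h import *
from rig import optics
S=optics.grab_frame("scene");W=optics.grab_frame("wrist")
a=cv2.resize(S["color"][145:225,285:355],None,fx=5,fy=5,interpolation=cv2.INTER_CUBIC)
a=cv2.convertScaleAbs(a,alpha=2.2)
b=cv2.convertScaleAbs(cv2.resize(W["color"],(440,330)),alpha=1.6)
c=np.zeros((400,800,3),np.uint8);c[:400,:350]=a;c[:330,355:795]=b
cv2.imwrite("pics/z3.png",c[:,:,::-1])
E
```

```text
(no output)
```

View pics/z3.png

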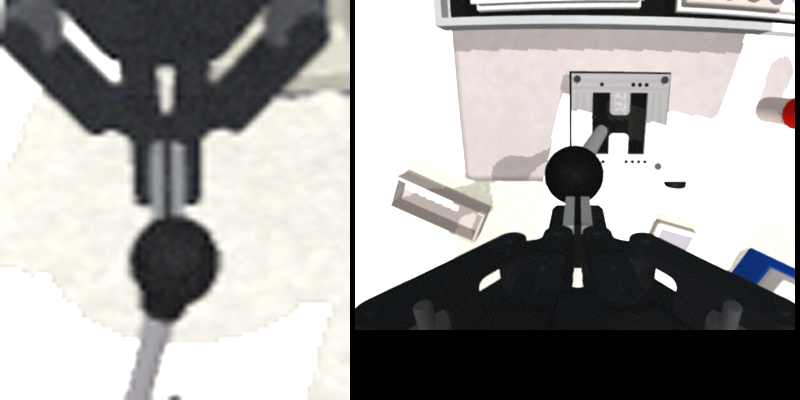

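```bash
python3 - <<'E'
from h import *
from rig import optics,telemetry
from scipy.spatial.transform import Rotation as Ro
np.set_printoptions(precision=1,suppress=True)
s=telemetry.sense();S=optics.grab_frame("scene");W=optics.grab_frame("wrist")
X=np.eye(4);X[:3,:3]=Ro.from_euler("xyz",s["tcp_rot"]).as_matrix();X[:3,3]=s["eef_pos"]
C=np.linalg.inv(X@W["mount"]);W["R"]=C[:3,:3];W["t"]=C[:3,3]
X,e=tri([S,W],[(319.4,196.6),(317,253)]);print("knob",X,sh(X),e)
pr=lambda f,P:cv2.projectPoints(np.array([P]),cv2.Rodrigues(f["R"])[0],f["t"],f["mtx"],np.array(f["D"]))[0].ravel()
for dx in(0,11):
  P=s["eef_pos"]+M.T@[dx,0,0];print(dx,pr(S,P),pr(W,P))
print(W["mount"])
E
```

```text
knob [516.2  61.8 204.7] [-18.8  41.  204.7] [np.float64(1.069253652457636), np.float64(1.0692536524576162)]
0 [319. 196.] [324.2 282.9]
11 [319.  199.5] [324.2 260.5]
[[  -0.    -1.    -0.3   68.9]
 [   1.    -0.    -0.    -0.2]
 [   0.    -0.3    1.  -169.2]
 [   0.     0.     0.     1. ]]
```

Triangulated, the knob is at gate (-19, 40, 204), so shift is -0.11 and the lever is halfway to neutral. The tips evidently rest against the ball's upper half. I'll back off, go lower and push on the equator.

Call:
{"fn": "play_rows", "kwargs": {
  "dp": [
    [-0.4,0,0],
    [-0.8,0,0],
    [-0.8,0,0.3],
    [-0.8,0,0.5],
    [-0.8,0,0.5]
  ],
  "rot": [
    [0,0,0],
    [0,0,0],
    [0,0,0],
    [0,0,0],
    [0,0,0]
  ]
}}

```text
clock: 3.58
eef_pos: [464.6, 45.5, 165.9]
tcp_rot: [-3.141, 0.002, 0.261]
contact_force: [0.3, -0.5, 0.0]
opening: 0.002
grasp_force: 0.0
```

```bash
python3 -c "
from h import *
st((-48,40,170));knobpos()"
```

```text
3.5833 gate [-72.87  38.55 165.92] w [464.56  45.52 165.92] rpy [-3.14  0.    0.26] F [ 0.29 -0.51  0.03] op 0.002022327420395323
dp [ 0.62 -0.04 -0.1 ] rot [-0.    0.02  0.01]
px [319.5 196.8] r 8.85 knob [-18.98  40.15 204.1 ] shift -0.112 select -0.240
px [310.5 237.8] r 8.6 knob [ 80.35  22.7  188.09] shift 0.492 select -0.152
```

Call:
{"fn": "play_rows", "kwargs": {
  "dp": [
    [0.2,0,-0.1],
    [0.4,0,-0.1],
    [0.55,0,-0.1],
    [0.65,0,-0.1],
    [0.65,0,-0.1]
  ],
  "rot": [
    [0,0,0],
    [0,0,0],
    [0,0,0],
    [0,0,0],
    [0,0,0]
  ]
}}

```text
clock: 4.05
eef_pos: [491.3, 52.6, 171.4]
tcp_rot: [-3.142, 0.0, 0.261]
contact_force: [-1.8, -0.9, 1.2]
opening: -0.0
grasp_force: 1.0
```

```bash
python3 -c "
from h import *
st((-29,40,170));knobpos()"
```

```text
4.05 gate [-45.26  38.49 171.42] w [491.27  52.56 171.42] rpy [-3.14  0.    0.26] F [-1.76 -0.93  1.24] op -0.0004694788559721289
dp [ 0.41 -0.04  0.04] rot [-0.    0.    0.01]
px [318.2 197.8] r 10.05 knob [-14.74  37.71 205.11] shift -0.087 select -0.225
px [321.  234.5] r 8.95 knob [ 72.    42.19 188.11] shift 0.437 select -0.278
```

Call:
{"fn": "play_rows", "kwargs": {
  "dp": [
    [0.12,0,0],
    [0.24,0,0],
    [0.36,0,0],
    [0.36,0,0]
  ],
  "rot": [
    [0,0,0],
    [0,0,0],
    [0,0,0],
    [0,0,0]
  ]
}}

```text
clock: 4.43
eef_pos: [505.4, 56.3, 171.5]
tcp_rot: [-3.141, -0.001, 0.261]
contact_force: [-1.9, 0.7, 1.0]
opening: 0.002
grasp_force: 1.2
```

```bash
python3 -c "
from h import *
st((-29,40,170));knobpos()"
```

```text
4.4333 gate [-30.65  38.52 171.45] w [505.38  56.34 171.45] rpy [-3.14 -0.    0.26] F [-1.93  0.66  1.02] op 0.0021006253880707973
dp [ 0.04 -0.04  0.04] rot [-0.   -0.01  0.01]
px [319.5 202. ] r 9.15 knob [ -1.68  40.07 205.2 ] shift -0.010 select -0.238
```

Call:
{"fn": "play_rows", "kwargs": {
  "dp": [
    [-0.5,0,0],
    [-0.7,0,0],
    [-0.7,-0.7,0],
    [-0.7,-1.25,0],
    [-0.7,-1.25,0]
  ],
  "rot": [
    [0,0,0],
    [0,0,0],
    [0,0,0],
    [0,0,0],
    [0,0,0]
  ]
}}

```text
clock: 4.9
eef_pos: [464.0, 99.3, 171.6]
tcp_rot: [-3.141, -0.001, 0.261]
contact_force: [0.3, -0.2, -0.6]
opening: 0.001
grasp_force: 0.0
```

Call:
{"fn": "play_rows", "kwargs": {
  "dp": [
    [0.5,0,0],
    [1.0,0,0],
    [1.43,0,0],
    [1.43,0,0],
    [1.43,0,0]
  ],
  "rot": [
    [0,0,0],
    [0,0,0],
    [0,0,0],
    [0,0,0],
    [0,0,0]
  ]
}}

```text
clock: 5.32
eef_pos: [520.3, 111.7, 171.2]
tcp_rot: [3.141, -0.0, 0.261]
contact_force: [-0.8, -1.4, -0.4]
opening: 0.002
grasp_force: 0.0
```

```bash
python3 -c "
from h import *
st((0,70,171));knobpos()"
```

```text
5.3167 gate [ -2.03  88.18 171.2 ] w [520.26 111.69 171.2 ] rpy [ 3.14 -0.    0.26] F [-0.82 -1.44 -0.44] op 0.001505322718295257
dp [0.05 0.45 0.01] rot [ 0.   -0.    0.01]
px [319. 202.] r 9.475 knob [ -1.42  39.11 205.43] shift -0.008 select -0.232
(np.float32(338.0), np.float32(167.75)) miss
```

Call:
{"fn": "play_rows", "kwargs": {
  "dp": [
    [0.05,0.25,0],
    [0.05,0.4,0],
    [0.05,0.55,0],
    [0.05,0.7,0],
    [0.05,0.7,0]
  ],
  "rot": [
    [0,0,0],
    [0,0,0],
    [0,0,0],
    [0,0,0],
    [0,0,0]
  ]
}}

```text
clock: 5.78
eef_pos: [529.4, 84.4, 172.1]
tcp_rot: [-3.141, -0.001, 0.26]
contact_force: [-0.6, 1.7, 1.5]
opening: -0.003
grasp_force: 1.0
```

```bash
python3 -c "
from h import *
st((0,-7,171));knobpos()"
```

```text
5.7833 gate [ -0.25  59.5  172.15] w [529.36  84.44 172.15] rpy [-3.14 -0.    0.26] F [-0.62  1.66  1.52] op -0.0025536339775262622
dp [0.01 1.66 0.03] rot [-0.   -0.01 -0.  ]
px [312.8 200. ] r 8.375 knob [ -4.96  27.08 207.76] shift -0.029 select -0.160
```

Call:
{"fn": "play_rows", "kwargs": {
  "dp": [
    [0,0.2,0],
    [0,0.4,0],
    [0,0.6,0],
    [0,0.8,0],
    [0,1.0,0]
  ],
  "rot": [
    [0,0,0],
    [0,0,0],
    [0,0,0],
    [0,0,0],
    [0,0,0]
  ]
}}

```text
clock: 6.25
eef_pos: [539.4, 46.0, 171.5]
tcp_rot: [-3.142, -0.0, 0.261]
contact_force: [-0.3, 3.4, 3.1]
opening: 0.001
grasp_force: 1.8
```

```bash
python3 -c "
from h import *
st((0,-7,171));knobpos()"
```

```text
6.25 gate [ -0.46  19.8  171.47] w [539.36  46.02 171.47] rpy [-3.14 -0.    0.26] F [-0.28  3.45  3.09] op 0.0014363528763606654
dp [0.01 0.67 0.01] rot [-0.   -0.    0.01]Traceback (most recent call last):
  File "<string>", line 3, in <module>
    st((0,-7,171));knobpos()
                   ~~~~~~~^^
  File "h.py", line 42, in knobpos
    for u,v,rr in c[0][:3]:
                  ~^^^
TypeError: 'NoneType' object is not subscriptable
```

Call:
{"fn": "play_rows", "kwargs": {
  "dp": [
    [0,0.2,0],
    [0,0.4,0],
    [0,0.6,0],
    [0,0.67,0],
    [0,0.67,0]
  ],
  "rot": [
    [0,0,0],
    [0,0,0],
    [0,0,0],
    [0,0,0],
    [0,0,0]
  ]
}}

```text
clock: 6.72
eef_pos: [546.1, 19.7, 171.0]
tcp_rot: [3.141, 0.001, 0.26]
contact_force: [-0.6, 0.2, -0.3]
opening: -0.001
grasp_force: 0.0
```

```bash
python3 -c "
from h import *
st((0,-7,171));look('l4',True);knobpos(box=(255,330,165,250))"
```

```text
6.7167 gate [ -0.76  -7.37 171.  ] w [546.06  19.68 171.  ] rpy [3.14 0.   0.26] F [-0.59  0.17 -0.28] op -0.0006197403410736067
dp [ 0.02 -0.01 -0.  ] rot [0.   0.01 0.  ]
px [278.  202.2] r 8.95 knob [ -3.01 -40.27 205.14] shift -0.018 select 0.239
px [304. 231.] r 8.375 knob [ 69.11  10.75 194.95] shift 0.419 select -0.069
```

View pics/l4.png

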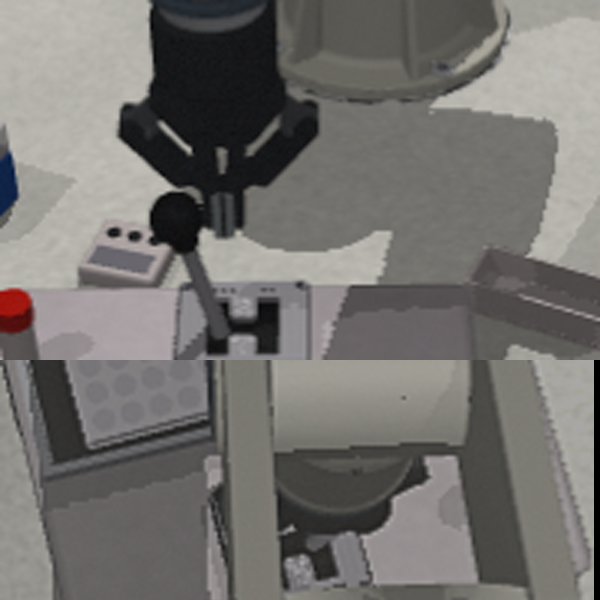

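The picture shows the lever at the right slots in neutral, with the knob at crop (177,220), and the finger to its left. Now I go round behind the knob.

Call:
{"fn": "play_rows", "kwargs": {
  "dp": [
    [0,-0.4,0],
    [-0.5,-0.5,0],
    [-1.1,-0.5,0],
    [-1.5,-0.4,0],
    [-1.5,-0.3,0]
  ],
  "rot": [
    [0,0,0],
    [0,0,0],
    [0,0,0],
    [0,0,0],
    [0,0,0]
  ]
}}

```text
clock: 7.28
eef_pos: [482.0, 16.6, 171.1]
tcp_rot: [-3.142, 0.002, 0.262]
contact_force: [0.0, -0.5, 0.6]
opening: -0.001
grasp_force: 0.0
```

Call:
{"fn": "play_rows", "kwargs": {
  "dp": [
    [0,0.6,0],
    [0,1.12,0],
    [0,1.12,0],
    [0.3,1.12,0],
    [0.5,1.12,0]
  ],
  "rot": [
    [0,0,0],
    [0,0,0],
    [0,0,0],
    [0,0,0],
    [0,0,0]
  ]
}}

```text
clock: 7.7
eef_pos: [517.6, -20.7, 171.6]
tcp_rot: [3.142, -0.001, 0.26]
contact_force: [0.1, -0.3, 0.2]
opening: 0.001
grasp_force: 0.0
```

```bash
python3 -c "
from h import *
st((21,-40,168));knobpos(box=(255,330,165,250))"
```

```text
7.7 gate [-38.67 -39.08 171.61] w [517.57 -20.71 171.61] rpy [ 3.14 -0.    0.26] F [ 0.08 -0.26  0.23] op 0.0012157181650483562
dp [1.49 0.02 0.09] rot [ 0.   -0.01 -0.  ]
px [279.5 202.8] r 10.075 knob [ -0.54 -37.2  205.88] shift -0.003 select 0.221
```

Call:
{"fn": "play_rows", "kwargs": {
  "dp": [
    [0.25,0.02,0.03],
    [0.5,0.02,0.06],
    [0.75,0.02,0.1],
    [0.95,0.02,0.14],
    [1.15,0.02,0.18]
  ],
  "rot": [
    [0,0,0],
    [0,0,0],
    [0,0,0],
    [0,0,0],
    [0,0,0]
  ]
}}

```text
clock: 8.17
eef_pos: [561.3, -9.6, 163.8]
tcp_rot: [-3.141, 0.001, 0.261]
contact_force: [-3.3, -1.2, 2.4]
opening: 0.0
grasp_force: 1.6
```

```bash
python3 -c "
from h import *
st((21,-40,164));knobpos(box=(255,330,165,260))"
```

```text
8.1667 gate [  6.48 -39.56 163.81] w [561.33  -9.56 163.81] rpy [-3.14  0.    0.26] F [-3.32 -1.17  2.35] op 6.990972803595722e-05
dp [ 0.36  0.01 -0.  ] rot [-0.    0.01  0.01]
px [278.5 215.5] r 10.075 knob [ 32.88 -37.82 202.45] shift 0.195 select 0.229
```

Call:
{"fn": "play_rows", "kwargs": {
  "dp": [
    [0.12,0,0],
    [0.22,0,0],
    [0.3,0,0],
    [0.36,0,0],
    [0.36,0,0]
  ],
  "rot": [
    [0,0,0],
    [0,0,0],
    [0,0,0],
    [0,0,0],
    [0,0,0]
  ]
}}

```text
clock: 8.63
eef_pos: [574.8, -6.4, 164.1]
tcp_rot: [3.142, -0.0, 0.261]
contact_force: [-1.7, -0.2, -1.6]
opening: 0.003
grasp_force: 1.2
```

```bash
python3 -c "
from h import *
st((21,-40,164));knobpos(box=(255,330,165,260))"
```

```text
8.6333 gate [ 20.33 -40.   164.07] w [574.83  -6.43 164.07] rpy [ 3.14 -0.    0.26] F [-1.66 -0.16 -1.62] op 0.0031625233602425936
dp [0.02 0.   0.  ] rot [ 0.   -0.    0.01]
px [278.2 222.8] r 9.5 knob [ 48.88 -37.81 198.37] shift 0.292 select 0.234
```

Nearly home. I'll press on in 2–3 mm steps until the stop pushes back.

Call:
{"fn": "play_rows", "kwargs": {
  "dp": [
    [0.03,0,0],
    [0.05,0,0],
    [0.05,0,0]
  ],
  "rot": [
    [0,0,0],
    [0,0,0],
    [0,0,0]
  ]
}}

```text
clock: 8.93
eef_pos: [576.5, -5.9, 164.3]
tcp_rot: [3.142, -0.0, 0.261]
contact_force: [-2.6, -0.7, -2.1]
opening: -0.002
grasp_force: 1.3
```

Call:
{"fn": "play_rows", "kwargs": {
  "dp": [
    [0.03,0,0],
    [0.05,0,0],
    [0.05,0,0]
  ],
  "rot": [
    [0,0,0],
    [0,0,0],
    [0,0,0]
  ]
}}

```text
clock: 9.18
eef_pos: [577.9, -5.5, 164.0]
tcp_rot: [-3.142, 0.001, 0.261]
contact_force: [-4.8, -2.0, -1.7]
opening: 0.004
grasp_force: 2.5
```

Call:
{"fn": "play_rows", "kwargs": {
  "dp": [
    [0.03,0,0],
    [0.05,0,0],
    [0.05,0,0]
  ],
  "rot": [
    [0,0,0],
    [0,0,0],
    [0,0,0]
  ]
}}

```text
clock: 9.43
eef_pos: [579.1, -5.1, 163.7]
tcp_rot: [-3.141, 0.003, 0.261]
contact_force: [-6.9, -2.5, -1.5]
opening: -0.004
grasp_force: 3.7
```

```bash
python3 -c "
from h import *
st();knobpos(box=(255,330,165,260))"
```

```text
9.4333 gate [ 24.79 -39.86 163.71] w [579.11  -5.14 163.71] rpy [-3.14  0.    0.26] F [-6.92 -2.5  -1.55] op -0.0038253252074898327
px [277.2 224. ] r 10.05 knob [ 51.07 -39.67 197.22] shift 0.305 select 0.247
px [285. 246.] r 8.4 knob [ 93.06 -24.5  180.14] shift 0.579 select 0.173
(np.float32(282.0), np.float32(183.25)) miss
```

Call:
{"fn": "play_rows", "kwargs": {
  "dp": [
    [0.05,0,0],
    [0.1,0,0],
    [0.1,0,0]
  ],
  "rot": [
    [0,0,0],
    [0,0,0],
    [0,0,0]
  ]
}}

```text
clock: 9.73
eef_pos: [581.4, -4.3, 163.1]
tcp_rot: [-3.141, 0.006, 0.261]
contact_force: [-12.1, -3.3, -0.1]
opening: -0.0
grasp_force: 6.1
```

The force grows steadily against the stop, so the lever is home. I'll let go straight back, then rise.

Call:
{"fn": "play_rows", "kwargs": {
  "dp": [
    [-0.3,0,0],
    [-1.0,0,0],
    [-2.0,0,0],
    [-2.8,0,0],
    [-2.8,0,0]
  ],
  "rot": [
    [0,0,0],
    [0,0,0],
    [0,0,0],
    [0,0,0],
    [0,0,0]
  ]
}}

```text
clock: 10.15
eef_pos: [471.0, -33.3, 164.0]
tcp_rot: [-3.141, 0.002, 0.26]
contact_force: [0.4, -0.1, 0.3]
opening: 0.001
grasp_force: 0.0
```

Call:
{"fn": "play_rows", "kwargs": {
  "dp": [
    [-0.5,0.6,-0.5],
    [-1.0,1.2,-1.0],
    [-1.5,2.0,-1.2],
    [-1.5,2.6,-1.2],
    [-1.5,2.6,-1.2]
  ],
  "rot": [
    [0,0,0],
    [0,0,0],
    [0,0,0],
    [0,0,0],
    [0,0,0]
  ]
}}

```text
clock: 10.57
eef_pos: [447.4, -152.7, 214.3]
tcp_rot: [3.137, -0.006, 0.258]
contact_force: [-0.9, -0.0, 0.5]
opening: 0.003
grasp_force: 0.0
```

```bash
python3 -c "
from h import *
st();look('l5',True);knobpos(box=(255,330,165,260))"
```

```text
10.5667 gate [-140.39 -148.57  214.33] w [ 447.43 -152.68  214.33] rpy [ 3.14 -0.01  0.26] F [-0.89 -0.    0.53] op 0.002701390397695203
px [277.2 224.2] r 10.35 knob [ 51.59 -39.65 197.06] shift 0.308 select 0.247
```

View pics/l5.png

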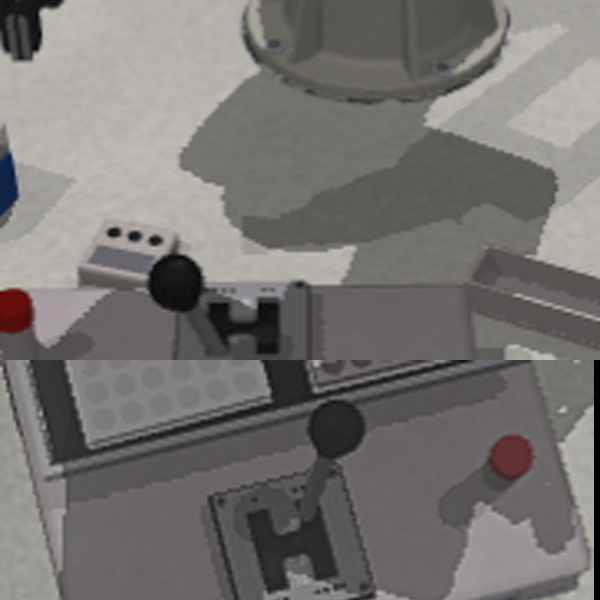

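The lever stands in the far-right (third) slot, with the knob at top-crop (336,430). The vial at (511,457) and the plates are where they were, and the arm is clear. Let the arm settle, then hand in.

Call:
{"fn": "play_rows", "kwargs": {
  "dp": [
    [0,0,0],
    [0,0,0],
    [0,0,0]
  ],
  "rot": [
    [0,0,0],
    [0,0,0],
    [0,0,0]
  ]
}}

```text
clock: 10.97
eef_pos: [445.0, -147.8, 212.0]
tcp_rot: [-3.141, 0.0, 0.262]
contact_force: [0.0, 0.6, 1.2]
opening: 0.004
grasp_force: 0.0
```

```bash
python3 -c "
from rig import r
print(r.sign_off())"
```

```text
the job is handed in; nothing more can be done
None
```

The lever is fully home in third (shift about 0.30), pushed across neutral without gripping and let go; the arm is clear, the plates and vial look undisturbed, and the job was handed in at 11 s.

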